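# Move the desk stamps to the new rack in reverse order

## Robot

A 7-joint arm with a two-finger parallel gripper is mounted at the origin on a cart in front of the work surface, level with it; the furniture and walls round the work are solid. World frame = base frame: x ahead of the robot, y to its left, z up, the work surface at z = 0. Lengths are in m, angles in rad, forces in N, time in s.
With the tool pointing down it reaches from about 0.425 to 0.925 m from the base axis. Payload 6.8 kg.
Tool frame: the origin (TCP) lies at the very end of the fingers, on their centre line; the grasp point (between the pads) lies bot.tcp_to_grasp behind it (bot.tcp_to_grasp is the distance from the TCP to the grasp point, in m); z points along the fingers, y is the line along which they close (so a half turn about z gives the same grasp; the last joint's range is limited). The gripper opens to 88 mm and grips with 3 to 60 N. Pads are 20 mm wide; open, the fingers measure 115 mm over their backs; the gripper's body (75 mm by 178 mm) begins 61 mm behind the grasp point.
Start: joints at [1.22, 0.477, 0.022, 1.555, -0.011, 1.109, -0.083], TCP at [0.162, -0.655, 0.223] pointing down, gripper open.
Joint ranges: [-2.96, 2.96], [-0.34, 2.1], [-1.41, 1.46], [0.24, 2.44], [-1.37, 4.51], [0.17, 1.92], [-2.96, 2.96]. Speed limits (rad/s): [2.39, 2.39, 3.14, 3.14, 3.14, 3.14, 3.14].

## Interface

Orientations are given as a 3x3 rotation matrix whose columns are the frame's x, y, z axes.
In Python, from bench import status, cams, ticket, bot gives the robot as it stands. The module is installed in compiled form; this text tells all that it offers.
- The arm moves only by the shell command python3 -m pendant 'ROWS' [FORCE]. ROWS is JSON, a list of rows, each an object with "jaw": the closure, from -1 (fully open) to 1 (shut); "linear": the shift along the world's x, y, z in mm, a list of three; "twist": the turn about the world's z in rad. In form: [{"jaw": jaw, "linear": [dx, dy, dz], "twist": twist}, ...]. A call has 1 to 20 rows; each row is the pose to reach, as a shift and turn from the pose commanded when the call began; what a row does not reach only later rows make up. A row lasts 1/12 s, in which the tool goes at most 41.7 mm and 7.16 degrees, less where a joint would pass 70% of its speed; a pose out of reach is approached as far as the arm can. A call with a gripper value outside its range is refused whole. The fingers move at their own pace and stop on an object; FORCE is the grip in N (left out, the last holds). Time passes only in rows, so rows that repeat a pose let the fingers close. It gives the time, the measured TCP pose, the force, the opening and the grip force at its end, in the units of the state.
- status.observe(): the state, without advancing time (a new reading comes with each control period).
- cams.snapshot(name): name is "scene" or "top" or "wrist"; returns a dict with "color" (384x512x3 uint8, blue, green, red), "fx", "fy", "cx", "cy" (pixels), "R" (3x3) and "t" (3): a world point X has camera coordinates R X + t; the wrist camera has in their place "T_tool_cam" (4x4, takes a point from camera to tool coordinates, whose origin is the TCP and whose axes are the flange's). Camera axes: x right, y down, z forward; pixel columns grow to the right and rows downward; lengths in m; the calibration is good to about 2 mm. A picture is of the moment at which its call begins: read the wrist's pose just before it. There is no depth.
- ticket.close_job(): hands the job in; it is judged then, once.
The state is a dict: "time": time; "joint_pos": joint angles; "qvel": joint speeds; "tau": joint torques, N m; "tool_pos": TCP position; "eef_rot": TCP orientation; "wrist_force": force on the tool from outside, world axes, zero at the start; "moment": the same for the moment, N m; "opening": finger opening in m; "finger_force": force on a finger pad.
Only numpy, scipy, OpenCV 4.12 (cv2) and the standard library are available. Lean on these libraries where they do the work, as an engineer would, in place of code of your own. Each camera call takes 0.05 s, during which the arm holds its last target. There are 200 camera calls.

## Task

Move the two seals, the glue stick and the stamp from the row of grey cells to the dark wooden rack in reverse order: what stands at the left end of the grey row goes to the right end of the rack, and so on, so that the colleague across the desk finds them in the order you see now. Each must be left standing upright in the middle of its own place.

Things in the scene. Friction and masses are not known exactly. Their poses are not given: they have to be found in the camera images.
- seal_black: a slim black cylindrical seal, diameter 13 mm, 60 mm tall, 18 g. Origin: centre of its foot; z up. Starts upright, within 5 mm of the middle of its cell.
- seal_brown: a brown cylindrical seal, slightly thicker, diameter 15 mm, 56 mm tall, 18 g. Origin: centre of its foot; z up. Starts upright, within 5 mm of the middle of its cell.
- glue_stick: a glue stick, upright cylinder, diameter 25 mm (cap, its top 30 mm: 26 mm), 92 mm tall, 35 g. Origin: centre of its foot; z up. Starts upright, within 5 mm of the middle of its cell.
- date_stamp: a self-inking stamp, 60 mm tall, 50 g: open frame below (30 mm in x, 40 mm in y) and, 40 to 60 mm above the foot, a solid fixed grip block 32 mm in x, 48 mm in y; take it across the 32 mm. Origin: centre of its foot; z up. Starts upright, within 5 mm of the middle of its cell. Its yaw is within 0.2 rad of its cell's.
- cell_seal_black: grey plastic cell with a white floor in which the black seal starts: one of four identical fixed trays, 70 x 70 mm, in any order on a straight aluminium rail, pitch 75 mm. Origin: centre of underside, 4 mm above the desk; floor 6 mm above it, 62 x 62 mm inside; lip 4 mm thick, 6 mm above the floor. y axis: along the row, to the robot's left; x ahead. All four have the same yaw.
- cell_seal_brown: grey plastic cell with a white floor in which the brown seal starts: one of four identical fixed trays, 70 x 70 mm, in any order on a straight aluminium rail, pitch 75 mm. Origin: centre of underside, 4 mm above the desk; floor 6 mm above it, 62 x 62 mm inside; lip 4 mm thick, 6 mm above the floor. y axis: along the row, to the robot's left; x ahead. All four have the same yaw.
- cell_glue_stick: grey plastic cell with a white floor in which the glue stick starts: one of four identical fixed trays, 70 x 70 mm, in any order on a straight aluminium rail, pitch 75 mm. Origin: centre of underside, 4 mm above the desk; floor 6 mm above it, 62 x 62 mm inside; lip 4 mm thick, 6 mm above the floor. y axis: along the row, to the robot's left; x ahead. All four have the same yaw.
- cell_date_stamp: grey plastic cell with a white floor in which the stamp starts: one of four identical fixed trays, 70 x 70 mm, in any order on a straight aluminium rail, pitch 75 mm. Origin: centre of underside, 4 mm above the desk; floor 6 mm above it, 62 x 62 mm inside; lip 4 mm thick, 6 mm above the floor. y axis: along the row, to the robot's left; x ahead. All four have the same yaw.
- rack: new rack: fixed dark wooden tray, 70 mm in x, 304 mm in y, four equal places in a row, plain grey floors. Origin: centre of underside, on the desk. Middles of the places: y = +112.5, +37.5, -37.5, -112.5 mm, x = 0, floor z = 10 mm. y: to the left seen from the robot; x: away from it. Each place 62 x 71 mm inside; lips 4 mm thick, 6 mm above the floor (end boards 12 mm).
- rail: the fixed aluminium rail that carries the four cells: 50 mm in x, 330 mm in y, 4 mm thick. Origin: centre of underside, on the desk. The cells' middles lie at y = +112.5, +37.5, -37.5, -112.5 mm, x = 0. y: to the left seen from the robot; x: away from it.
Things that resemble listed ones, but are neither listed nor needed, are in the scene too. What is shaped like the glue_stick but blue is not meant.

How it is judged:
At the end, for the whole second after the job is handed in: All four stand upright (tilt under 0.15 rad), at rest, on the rack's floor, each within 15 mm (along and across the rack) of the middle of its place, in reverse order: leftmost cell's thing rightmost, and so on (((y of cell_seal_black in the frame of rail between 0.0975 and 0.1275 m and y of seal_black in the frame of rack between -0.1275 and -0.0975 m) or (y of cell_seal_black in the frame of rail between 0.0225 and 0.0525 m and y of seal_black in the frame of rack between -0.0525 and -0.0225 m) or (y of cell_seal_black in the frame of rail between -0.0525 and -0.0225 m and y of seal_black in the frame of rack between 0.0225 and 0.0525 m) or (y of cell_seal_black in the frame of rail between -0.1275 and -0.0975 m and y of seal_black in the frame of rack between 0.0975 and 0.1275 m)) and x of seal_black in the frame of rack between -0.015 and 0.015 m and z of seal_black in the frame of rack between 0.004 and 0.016 m and angle between each of seal_black, seal_brown, glue_stick, date_stamp's own z axis and vertical below 0.15 rad and linear speed of each of seal_black, seal_brown, glue_stick, date_stamp below 0.03 m/s and angular speed of each of seal_black, seal_brown, glue_stick, date_stamp below 0.6 rad/s and ((y of cell_seal_brown in the frame of rail between 0.0975 and 0.1275 m and y of seal_brown in the frame of rack between -0.1275 and -0.0975 m) or (y of cell_seal_brown in the frame of rail between 0.0225 and 0.0525 m and y of seal_brown in the frame of rack between -0.0525 and -0.0225 m) or (y of cell_seal_brown in the frame of rail between -0.0525 and -0.0225 m and y of seal_brown in the frame of rack between 0.0225 and 0.0525 m) or (y of cell_seal_brown in the frame of rail between -0.1275 and -0.0975 m and y of seal_brown in the frame of rack between 0.0975 and 0.1275 m)) and x of seal_brown in the frame of rack between -0.015 and 0.015 m and z of seal_brown in the frame of rack between 0.004 and 0.016 m and ((y of cell_glue_stick in the frame of rail between 0.0975 and 0.1275 m and y of glue_stick in the frame of rack between -0.1275 and -0.0975 m) or (y of cell_glue_stick in the frame of rail between 0.0225 and 0.0525 m and y of glue_stick in the frame of rack between -0.0525 and -0.0225 m) or (y of cell_glue_stick in the frame of rail between -0.0525 and -0.0225 m and y of glue_stick in the frame of rack between 0.0225 and 0.0525 m) or (y of cell_glue_stick in the frame of rail between -0.1275 and -0.0975 m and y of glue_stick in the frame of rack between 0.0975 and 0.1275 m)) and x of glue_stick in the frame of rack between -0.015 and 0.015 m and z of glue_stick in the frame of rack between 0.004 and 0.016 m and ((y of cell_date_stamp in the frame of rail between 0.0975 and 0.1275 m and y of date_stamp in the frame of rack between -0.1275 and -0.0975 m) or (y of cell_date_stamp in the frame of rail between 0.0225 and 0.0525 m and y of date_stamp in the frame of rack between -0.0525 and -0.0225 m) or (y of cell_date_stamp in the frame of rail between -0.0525 and -0.0225 m and y of date_stamp in the frame of rack between 0.0225 and 0.0525 m) or (y of cell_date_stamp in the frame of rail between -0.1275 and -0.0975 m and y of date_stamp in the frame of rack between 0.0975 and 0.1275 m)) and x of date_stamp in the frame of rack between -0.015 and 0.015 m and z of date_stamp in the frame of rack between 0.004 and 0.016 m); the robot touches nothing.
It also fails if it takes over 96 s, if anything falls off the work surface, if the arm or the gripper's body presses on something with over 40 N, if the wrist force passes 120 N, or if a joint passes its speed limit or range.

## Working session

There is one attempt and no reset: what is moved stays moved. The work goes in short steps, Python scripts to look and compute and a shell command to move; the robot and the scene stay as the last step left them, time stands still between calls to the robot, and variables do not carry over. Pictures are saved under pics/ and viewed, at most 14 in all, crops included, and the job is handed in when it is done.

```bash
mkdir -p pics
python3 - <<'E'
from bench import status,cams,bot
import cv2,numpy as np
s=status.observe();print(s['time'],s['tool_pos'],np.round(s['eef_rot'],3).tolist(),s['opening'],bot.tcp_to_grasp)
for n in ['scene','top']:
    c=cams.snapshot(n);cv2.imwrite(f'pics/{n}0.png',c['color']);print(n,c['fx'],c['fy'],c['cx'],c['cy'],np.round(c['R'],4).tolist(),np.round(c['t'],4).tolist())
E
```

```text
0.0 [ 0.16210074 -0.65464787  0.22170883] [[0.971, 0.24, -0.001], [0.24, -0.971, 0.002], [-0.0, -0.002, -1.0]] 0.08774196044944135 0.0187
scene 399.50580202286415 399.50580202286415 252.70578616649377 190.95925596520178 [[-0.8779, -0.4787, -0.013], [-0.3083, 0.5856, -0.7497], [0.3665, -0.6541, -0.6617]] [0.4506, 0.2434, 0.6406]
top 350.58222445238937 350.58222445238937 248.8667140854793 189.06507181400139 [[0.0078, -0.9999, 0.0064], [-0.983, -0.0088, -0.1831], [0.1832, -0.0049, -0.9831]] [-0.0629, 0.533, 0.7918]
```

View pics/top0.png

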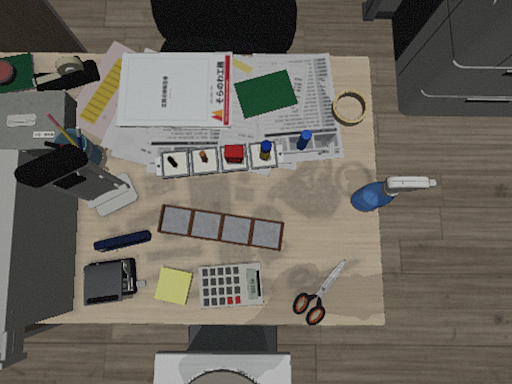

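View pics/scene0.png

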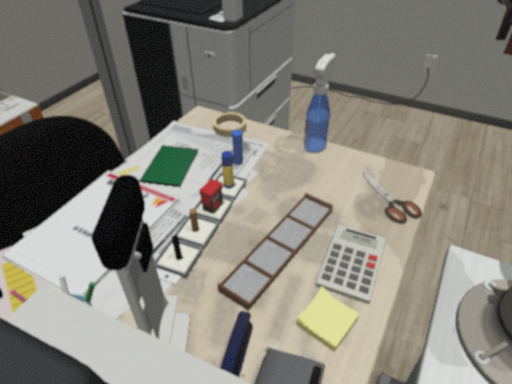

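The top view shows, left to right in the row: black seal (172,160), brown seal (203,156), red stamp (234,153), and yellow glue stick with a blue cap (265,150). The all-blue look-alike is at (304,140) off the row, so it is not meant. The empty rack is at about (220,227). Next I confirm in an enlarged crop and measure.

```bash
cat > h.py <<'E'
from bench import status,cams,bot
import cv2,numpy as np
def ray(c,uv,z,R=None,t=None):
    R=c['R'] if R is None else R; t=c['t'] if t is None else t
    R=np.array(R);t=np.array(t)
    d=R.T@np.array([(uv[0]-c['cx'])/c['fx'],(uv[1]-c['cy'])/c['fy'],1]);o=-R.T@t
    return o+d*(z-o[2])/d[2]
def wrist(name=None):
    s=status.observe();c=cams.snapshot('wrist')
    T=np.eye(4);T[:3,:3]=s['eef_rot'];T[:3,3]=s['tool_pos']
    M=np.linalg.inv(T@np.array(c['T_tool_cam']));c['R']=M[:3,:3];c['t']=M[:3,3]
    if name: cv2.imwrite(f'pics/{name}.png',c['color'])
    return c
E
python3 - <<'E'
from h import *
c=cams.snapshot('top');im=c['color']
crop=im[125:260,145:325];cv2.imwrite('pics/topcrop.png',cv2.resize(crop,None,fx=4.4,fy=4.4,interpolation=cv2.INTER_CUBIC))
hsv=cv2.cvtColor(im,cv2.COLOR_BGR2HSV)
# gray rack floors, white cell floors
for nm,m,roi in [('rack',cv2.inRange(hsv,(0,0,90),(179,45,190)),(150,195,295,260)),('cell',cv2.inRange(hsv,(0,0,190),(179,60,255)),(150,140,300,180))]:
    k=np.zeros_like(m);x0,y0,x1,y1=roi;k[y0:y1,x0:x1]=m[y0:y1,x0:x1]
    for q in cv2.findContours(k,cv2.RETR_EXTERNAL,cv2.CHAIN_APPROX_NONE)[0]:
        a=cv2.contourArea(q)
        if a<150: continue
        r=cv2.minAreaRect(q);print(nm,a,np.round(r[0],1),np.round(r[1],1),r[2].__round__(1),np.round(ray(c,r[0],.010),4))
E
```

```text
rack 430.0 [235. 251.] [16. 40.] 90.0 [ 0.3872 -0.0261  0.01  ]
rack 290.5 [176.5 248. ] [53. 22.] 0.0 [0.3933 0.1164 0.01  ]
rack 608.5 [265.9 233.8] [26.6 24.9] 8.1 [ 0.4293 -0.1013  0.01  ]
rack 614.0 [235.7 229.3] [26.7 24.9] 8.7 [ 0.4398 -0.027   0.01  ]
rack 605.5 [205.7 224.7] [26.5 24.8] 8.7 [0.4505 0.0472 0.01  ]
rack 599.0 [175.7 220.1] [26.5 24.7] 9.5 [0.4612 0.1214 0.01  ]
rack 189.5 [267.4 210.9] [31.5 15.8] 8.1 [ 0.486 -0.105  0.01 ]
rack 434.5 [210.5 201.3] [42. 18.] 8.1 [0.509 0.037 0.01 ]
```

View pics/topcrop.png

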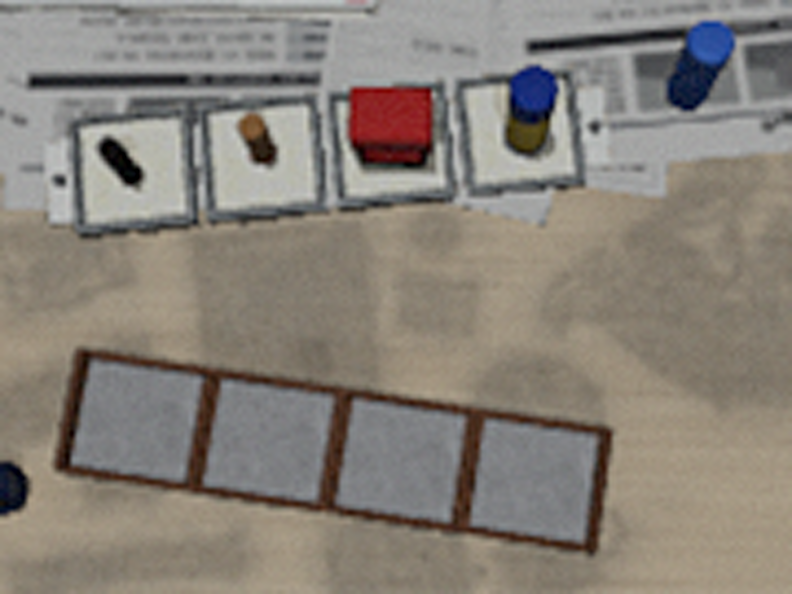

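The crop confirms the order and the target: yellow body with blue cap in the fourth cell, and the plain blue one outside the row. Now the object positions from the top view.

```bash
python3 - <<'E'
from h import *
c=cams.snapshot('top')
f=lambda u,v,z:np.round(ray(c,(145+u/4.4,125+v/4.4),z),4)
print('black',f(108,147,.07),f(138,182,.01))
print('brown',f(250,124,.066),f(264,160,.01))
print('stamp',f(392,122,.07),[f(*p,.07)[:2] for p in [(352,92),(352,150),(432,90),(432,148)]])
print('glue',f(533,82,.102),f(526,145,.01))
print('cells',[f(u,v,.01) for u,v in[(135,173),(263,160),(392,146),(521,132)]])
print('decoy',f(709,42,.092),f(686,102,0)); print('bottle base',ray(c,(365,205),0),'stand',ray(c,(120,195),0))
k=cams.snapshot('wrist');print(np.round(k['T_tool_cam'],3),k['fx'])
E
python3 -m pendant '[{"jaw":-1,"linear":[100,160,60],"twist":0.3},{"jaw":-1,"linear":[100,160,60],"twist":0.3},{"jaw":-1,"linear":[100,160,60],"twist":0.3},{"jaw":-1,"linear":[100,160,60],"twist":0.3},{"jaw":-1,"linear":[188,305,80],"twist":0.7},{"jaw":-1,"linear":[188,305,80],"twist":0.7},{"jaw":-1,"linear":[188,305,80],"twist":0.7},{"jaw":-1,"linear":[188,305,80],"twist":0.7},{"jaw":-1,"linear":[188,305,80],"twist":0.7},{"jaw":-1,"linear":[250,450,80],"twist":1.0},{"jaw":-1,"linear":[250,450,80],"twist":1.0},{"jaw":-1,"linear":[250,450,80],"twist":1.0},{"jaw":-1,"linear":[250,450,80],"twist":1.0},{"jaw":-1,"linear":[250,450,80],"twist":1.0}]'
```

```text
black [0.602  0.1307 0.07  ] [0.5979 0.1261 0.01  ]
brown [0.6168 0.055  0.066 ] [0.6117 0.0538 0.01  ]
stamp [ 0.6175 -0.0224  0.07  ] [array([ 6.342e-01, -4.000e-04]), array([ 0.6016, -0.001 ]), array([ 0.6358, -0.0439]), array([ 0.6031, -0.0442])]
glue [ 0.6305 -0.0971  0.102 ] [ 0.6221 -0.0981  0.01  ]
cells [array([0.6032, 0.1281, 0.01  ]), array([0.6117, 0.0544, 0.01  ]), array([ 0.6208, -0.0202,  0.01  ]), array([ 0.6299, -0.0952,  0.01  ])]
decoy [ 0.6569 -0.1916  0.092 ] [ 0.6521 -0.1932  0.    ]
bottle base [ 0.50435978 -0.35244651  0.        ] stand [0.52450692 0.26711708 0.        ]
[[ 0.    -0.968 -0.252  0.069]
 [ 1.     0.     0.001 -0.001]
 [-0.001 -0.252  0.968 -0.161]
 [ 0.     0.     0.     1.   ]] 288.1095128330077
time: 1.42
tool_pos: [0.415, -0.1984, 0.3033]
eef_rot: [[0.312, 0.95, 0.002], [0.95, -0.312, 0.001], [0.002, 0.001, -1.0]]
wrist_force: [0.5, 0.6, 1.1]
opening: 0.088
finger_force: 0.0
```

```bash
python3 -m pendant '[{"jaw":-1,"linear":[200,215,-60],"twist":0.36},{"jaw":-1,"linear":[200,215,-60],"twist":0.36},{"jaw":-1,"linear":[200,215,-60],"twist":0.36},{"jaw":-1,"linear":[200,215,-60],"twist":0.36},{"jaw":-1,"linear":[200,215,-60],"twist":0.36},{"jaw":-1,"linear":[200,215,-60],"twist":0.36},{"jaw":-1,"linear":[200,215,-60],"twist":0.36},{"jaw":-1,"linear":[200,215,-60],"twist":0.36},{"jaw":-1,"linear":[200,215,-60],"twist":0.36},{"jaw":-1,"linear":[200,215,-60],"twist":0.36},{"jaw":-1,"linear":[200,215,-60],"twist":0.36}]'
python3 - <<'E'
from h import *
s=status.observe();print(s['tool_pos'],s['eef_rot'])
c=wrist('w1');im=c['color']
hsv=cv2.cvtColor(im,cv2.COLOR_BGR2HSV)
for n,z in[('black',.07),('brown',.066),('stamp',.07),('glue',.102)]:
    p={'black':(.602,.1307),'brown':(.6168,.055),'stamp':(.6175,-.0224),'glue':(.6305,-.0971)}[n]
    q=np.array(c['R'])@np.array([*p,z])+c['t'];print(n,c['fx']*q[0]/q[2]+c['cx'],c['fy']*q[1]/q[2]+c['cy'])
E
```

```text
time: 2.33
tool_pos: [0.6117, 0.0075, 0.2428]
eef_rot: [[-0.03, 1.0, -0.0], [1.0, 0.03, -0.001], [-0.001, -0.0, -1.0]]
wrist_force: [0.3, -0.0, 0.2]
opening: 0.0879
finger_force: 0.0
[0.61168531 0.00750474 0.24279412] [[-2.96205402e-02  9.99561152e-01 -3.56692337e-04]
 [ 9.99560197e-01  2.96199986e-02 -1.43835181e-03]
 [-1.42715537e-03 -3.99140220e-04 -9.99998902e-01]]
black 251.2012395732667 57.80694017776261
brown 262.49374744572754 129.63658894297163
stamp 260.92122995434926 194.95088728484453
glue 270.2419445712465 264.4628151779049
```

View pics/w1.png

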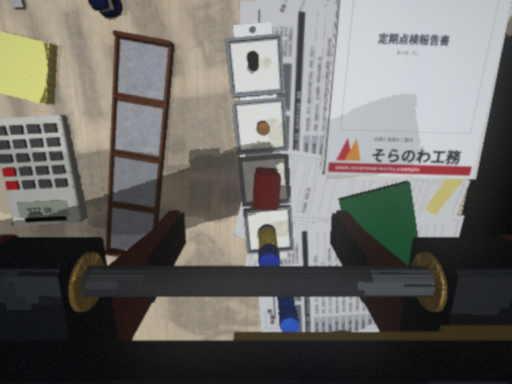

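The wrist view shows black seal (252,60), brown seal (263,128), red stamp (266,188) and glue cap (268,258), all within a few pixels of the prediction. The rack is at left. I measure the tops by colour mask and the stamp's yaw from its block.

Run:
```python
from h import *
w=wrist();t=cams.snapshot('top')
def blobs(c,tag):
    hsv=cv2.cvtColor(c['color'],cv2.COLOR_BGR2HSV)
    seeds={'black':((0,0,0),(179,255,60)),'brown':((5,90,60),(20,255,255)),'stamp':((0,120,60),(6,255,255)),'blue':((110,120,60),(130,255,255))}
    for n,(a,b) in seeds.items():
        p={'black':(.602,.1307,.07),'brown':(.6168,.055,.066),'stamp':(.6175,-.0224,.07),'blue':(.6305,-.0971,.09)}[n]
        z=p[2];q=np.array(c['R'])@np.array(p)+c['t'];u,v=c['fx']*q[0]/q[2]+c['cx'],c['fy']*q[1]/q[2]+c['cy']
        m=cv2.inRange(hsv,a,b);k=np.zeros_like(m);x0,y0=int(u)-22,int(v)-22;k[y0:y0+45,x0:x0+45]=m[y0:y0+45,x0:x0+45]
        qs=cv2.findContours(k,cv2.RETR_EXTERNAL,cv2.CHAIN_APPROX_NONE)[0]
        if not qs: print(tag,n,'none');continue
        g=max(qs,key=cv2.contourArea);r=cv2.minAreaRect(g)
        zz=.102 if n=='blue' else z
        print(tag,n,cv2.boundingRect(g),np.round(r[0],1),np.round(r[1],1),round(r[2],1),'top',np.round(ray(c,r[0],zz)[:2],4),[np.round(ray(c,x,zz)[:2],3).tolist() for x in cv2.boxPoints(r)])
blobs(w,'w');blobs(t,'t')
a=w['color'][110:280,210:320];cv2.imwrite('pics/w1c.png',cv2.resize(a,None,fx=3.5,fy=3.5,interpolation=cv2.INTER_CUBIC))
```

```text
w black (248, 52, 9, 18) [252.   60.5] [17.  8.] 90.0 top [0.6031 0.1279] [[0.599, 0.136], [0.607, 0.136], [0.608, 0.119], [0.599, 0.119]]
w brown (258, 122, 11, 12) [263.  127.5] [11. 10.] 90.0 top [0.6174 0.0572] [[0.612, 0.063], [0.623, 0.064], [0.623, 0.051], [0.612, 0.051]]
w stamp (253, 172, 26, 37) [266.1 190.4] [24.4 36.3] 3.8 top [ 0.6236 -0.0168] [[0.608, -0.039], [0.61, 0.006], [0.639, 0.005], [0.638, -0.04]]
w blue (259, 252, 21, 14) [269.  258.5] [13. 20.] 90.0 top [ 0.6288 -0.0898] [[0.617, -0.082], [0.64, -0.081], [0.641, -0.098], [0.617, -0.099]]
t black (168, 157, 3, 6) [168.9 159.5] [5.3 1.5] 76.0 top [0.5993 0.1321] [[0.605, 0.136], [0.606, 0.132], [0.593, 0.129], [0.592, 0.132]]
t brown none
t stamp none
t blue none
```

View pics/w1c.png

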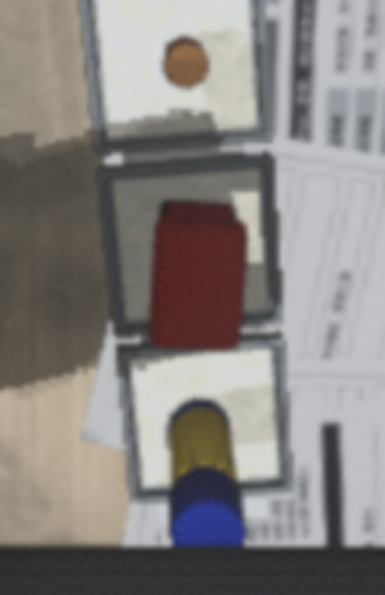

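Tops fused from the two views: black (0.603, 0.129), brown (0.617, 0.056), stamp (0.621, -0.020), glue (0.629, -0.097). All sit at the 75 mm pitch and within 5 mm of their cell middles. Rack places: P1 (0.461, 0.121), P2 (0.450, 0.047), P3 (0.440, -0.027), P4 (0.429, -0.101). I start with black, which goes to P4.

```bash
python3 -m pendant '[{"jaw":-1,"linear":[-10,119,-90],"twist":0},{"jaw":-1,"linear":[-10,119,-90],"twist":0},{"jaw":-1,"linear":[-10,119,-90],"twist":0},{"jaw":-1,"linear":[-10,119,-90],"twist":0},{"jaw":-1,"linear":[-10,119,-90],"twist":0},{"jaw":-1,"linear":[-10,119,-130],"twist":0},{"jaw":-1,"linear":[-10,119,-160],"twist":0},{"jaw":-1,"linear":[-10,119,-185],"twist":0},{"jaw":-1,"linear":[-10,119,-200],"twist":0},{"jaw":-1,"linear":[-10,119,-212],"twist":0},{"jaw":-1,"linear":[-10,119,-212],"twist":0},{"jaw":-1,"linear":[-10,119,-212],"twist":0},{"jaw":-1,"linear":[-10,119,-212],"twist":0}]'
python3 -m pendant '[{"jaw":1,"linear":[0,0,0],"twist":0},{"jaw":1,"linear":[0,0,0],"twist":0},{"jaw":1,"linear":[0,0,0],"twist":0},{"jaw":1,"linear":[0,0,0],"twist":0},{"jaw":1,"linear":[0,0,0],"twist":0},{"jaw":1,"linear":[0,0,0],"twist":0},{"jaw":1,"linear":[0,0,0],"twist":0},{"jaw":1,"linear":[0,0,0],"twist":0},{"jaw":1,"linear":[0,0,0],"twist":0},{"jaw":1,"linear":[0,0,0],"twist":0},{"jaw":1,"linear":[0,0,0],"twist":0},{"jaw":1,"linear":[0,0,0],"twist":0}]' 10
python3 -c "
from h import *
wrist('g1')"
```

```text
time: 3.57
tool_pos: [0.6035, 0.129, 0.0323]
eef_rot: [[-0.032, 0.999, 0.002], [1.0, 0.032, 0.001], [0.001, 0.002, -1.0]]
wrist_force: [-0.1, 0.5, 1.2]
opening: 0.0878
finger_force: 0.0
time: 4.57
tool_pos: [0.6023, 0.1288, 0.0307]
eef_rot: [[-0.032, 0.999, 0.0], [0.999, 0.032, 0.0], [0.0, 0.0, -1.0]]
wrist_force: [0.6, 0.6, 0.0]
opening: 0.0131
finger_force: 10.0
```

View pics/g1.png

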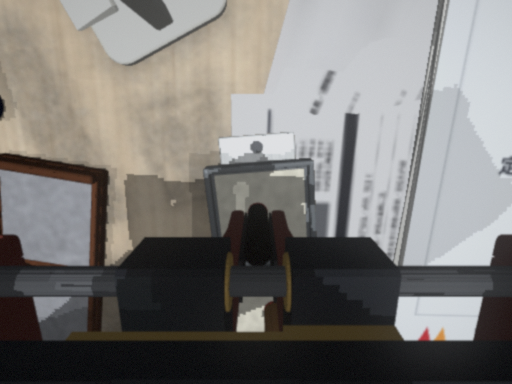

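The seal is held between the pads near (257,235) and the opening is 13.1 mm, matching its diameter. Now to P4.

```bash
python3 -m pendant '[{"jaw":1,"linear":[0,0,35],"twist":0},{"jaw":1,"linear":[0,0,70],"twist":0},{"jaw":1,"linear":[0,0,100],"twist":0},{"jaw":1,"linear":[-23,-31,100],"twist":0},{"jaw":1,"linear":[-46,-62,100],"twist":0},{"jaw":1,"linear":[-69,-92,100],"twist":0},{"jaw":1,"linear":[-92,-122,100],"twist":0},{"jaw":1,"linear":[-115,-153,100],"twist":0},{"jaw":1,"linear":[-138,-184,100],"twist":0},{"jaw":1,"linear":[-158,-210,100],"twist":0},{"jaw":1,"linear":[-173,-230,100],"twist":0},{"jaw":1,"linear":[-173,-230,90],"twist":0},{"jaw":1,"linear":[-173,-230,65],"twist":0},{"jaw":1,"linear":[-173,-230,40],"twist":0},{"jaw":1,"linear":[-173,-230,25],"twist":0},{"jaw":1,"linear":[-173,-230,15],"twist":0},{"jaw":1,"linear":[-173,-230,10],"twist":0},{"jaw":1,"linear":[-173,-230,10],"twist":0},{"jaw":1,"linear":[-173,-230,10],"twist":0},{"jaw":1,"linear":[-173,-230,10],"twist":0}]'
python3 - <<'E'
from h import *
c=wrist('p1');t=cams.snapshot('top');cv2.imwrite('pics/t2.png',t['color'][190:270,140:300].repeat(4,0).repeat(4,1))
E
```

```text
time: 6.28
tool_pos: [0.4301, -0.1011, 0.0414]
eef_rot: [[-0.032, 0.999, 0.001], [0.999, 0.032, -0.0], [-0.0, 0.001, -1.0]]
wrist_force: [-0.6, 0.9, 1.1]
opening: 0.0128
finger_force: 10.0
```

View pics/p1.png

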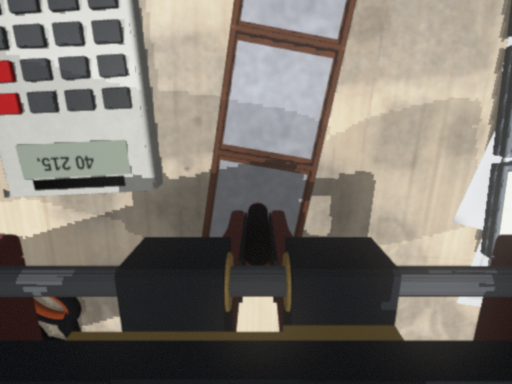

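The seal is inside place 4 and central between the lips (columns ~207 and ~300). Lower and release, then lift.

```bash
python3 -m pendant '[{"jaw":1,"linear":[0,0,-5],"twist":0},{"jaw":1,"linear":[0,0,-9],"twist":0},{"jaw":1,"linear":[0,0,-10],"twist":0},{"jaw":1,"linear":[0,0,-10],"twist":0},{"jaw":1,"linear":[0,0,-10],"twist":0},{"jaw":-1,"linear":[0,0,-10],"twist":0},{"jaw":-1,"linear":[0,0,-10],"twist":0},{"jaw":-1,"linear":[0,0,-10],"twist":0},{"jaw":-1,"linear":[0,0,-10],"twist":0},{"jaw":-1,"linear":[0,0,-10],"twist":0},{"jaw":-1,"linear":[0,0,-10],"twist":0},{"jaw":-1,"linear":[0,0,5],"twist":0},{"jaw":-1,"linear":[0,0,35],"twist":0},{"jaw":-1,"linear":[0,0,70],"twist":0},{"jaw":-1,"linear":[0,0,100],"twist":0},{"jaw":-1,"linear":[0,0,100],"twist":0}]'
python3 - <<'E'
from h import *
c=cams.snapshot('scene');cv2.imwrite('pics/s1.png',cv2.resize(c['color'][150:320,140:360],None,fx=3,fy=3))
E
```

```text
time: 7.72
tool_pos: [0.4327, -0.1015, 0.1455]
eef_rot: [[-0.032, 0.999, 0.008], [0.999, 0.032, -0.002], [-0.003, 0.008, -1.0]]
wrist_force: [1.4, 0.2, 0.2]
opening: 0.0828
finger_force: 0.0
```

View pics/s1.png

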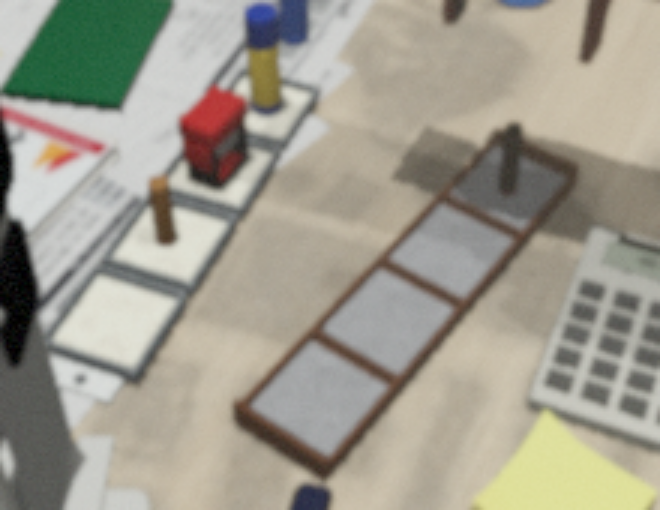

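The black seal stands upright at (511,165) in the crop, mid-place at the rack's right end. Next the brown seal.

```bash
python3 -m pendant '[{"jaw":-1,"linear":[188,157,10],"twist":0},{"jaw":-1,"linear":[188,157,10],"twist":0},{"jaw":-1,"linear":[188,157,10],"twist":0},{"jaw":-1,"linear":[188,157,10],"twist":0},{"jaw":-1,"linear":[188,157,10],"twist":0},{"jaw":-1,"linear":[188,157,10],"twist":0},{"jaw":-1,"linear":[188,157,10],"twist":0},{"jaw":-1,"linear":[188,157,0],"twist":0},{"jaw":-1,"linear":[188,157,-30],"twist":0},{"jaw":-1,"linear":[188,157,-60],"twist":0},{"jaw":-1,"linear":[188,157,-85],"twist":0},{"jaw":-1,"linear":[188,157,-100],"twist":0},{"jaw":-1,"linear":[188,157,-110],"twist":0},{"jaw":-1,"linear":[188,157,-110],"twist":0},{"jaw":-1,"linear":[188,157,-110],"twist":0},{"jaw":-1,"linear":[188,157,-110],"twist":0}]'
python3 -m pendant '[{"jaw":1,"linear":[0,0,0],"twist":0},{"jaw":1,"linear":[0,0,0],"twist":0},{"jaw":1,"linear":[0,0,0],"twist":0},{"jaw":1,"linear":[0,0,0],"twist":0},{"jaw":1,"linear":[0,0,0],"twist":0},{"jaw":1,"linear":[0,0,0],"twist":0},{"jaw":1,"linear":[0,0,0],"twist":0},{"jaw":1,"linear":[0,0,0],"twist":0},{"jaw":1,"linear":[0,0,0],"twist":0},{"jaw":1,"linear":[0,0,0],"twist":0},{"jaw":1,"linear":[0,0,0],"twist":0},{"jaw":1,"linear":[0,0,0],"twist":0}]' 10
```

```text
time: 9.1
tool_pos: [0.6182, 0.0559, 0.0319]
eef_rot: [[-0.032, 0.999, 0.002], [0.999, 0.032, 0.0], [0.0, 0.002, -1.0]]
wrist_force: [0.3, 0.1, 0.1]
opening: 0.0883
finger_force: 0.0
time: 10.1
tool_pos: [0.6173, 0.0558, 0.0306]
eef_rot: [[-0.032, 0.999, -0.0], [0.999, 0.032, 0.0], [0.0, -0.0, -1.0]]
wrist_force: [-0.3, 0.6, 0.1]
opening: 0.0152
finger_force: 10.0
```

```bash
python3 -m pendant '[{"jaw":1,"linear":[0,0,35],"twist":0},{"jaw":1,"linear":[0,0,70],"twist":0},{"jaw":1,"linear":[0,0,100],"twist":0},{"jaw":1,"linear":[-30,-14,100],"twist":0},{"jaw":1,"linear":[-60,-28,100],"twist":0},{"jaw":1,"linear":[-90,-42,100],"twist":0},{"jaw":1,"linear":[-120,-56,100],"twist":0},{"jaw":1,"linear":[-150,-70,100],"twist":0},{"jaw":1,"linear":[-170,-80,100],"twist":0},{"jaw":1,"linear":[-177,-83,100],"twist":0},{"jaw":1,"linear":[-177,-83,90],"twist":0},{"jaw":1,"linear":[-177,-83,65],"twist":0},{"jaw":1,"linear":[-177,-83,40],"twist":0},{"jaw":1,"linear":[-177,-83,25],"twist":0},{"jaw":1,"linear":[-177,-83,15],"twist":0},{"jaw":1,"linear":[-177,-83,10],"twist":0},{"jaw":1,"linear":[-177,-83,5],"twist":0},{"jaw":1,"linear":[-177,-83,1],"twist":0},{"jaw":1,"linear":[-177,-83,0],"twist":0},{"jaw":1,"linear":[-177,-83,0],"twist":0}]'
python3 -m pendant '[{"jaw":1,"linear":[0,0,0],"twist":0},{"jaw":1,"linear":[0,0,0],"twist":0},{"jaw":-1,"linear":[0,0,0],"twist":0},{"jaw":-1,"linear":[0,0,0],"twist":0},{"jaw":-1,"linear":[0,0,0],"twist":0},{"jaw":-1,"linear":[0,0,0],"twist":0},{"jaw":-1,"linear":[0,0,0],"twist":0},{"jaw":-1,"linear":[0,0,0],"twist":0},{"jaw":-1,"linear":[0,0,15],"twist":0},{"jaw":-1,"linear":[0,0,45],"twist":0},{"jaw":-1,"linear":[0,0,80],"twist":0},{"jaw":-1,"linear":[0,0,115],"twist":0},{"jaw":-1,"linear":[0,0,115],"twist":0}]'
```

```text
time: 11.77
tool_pos: [0.4408, -0.0271, 0.0309]
eef_rot: [[-0.032, 0.999, 0.001], [0.999, 0.032, 0.0], [-0.0, 0.001, -1.0]]
wrist_force: [-0.1, -0.2, -0.9]
opening: 0.0151
finger_force: 10.0
time: 12.85
tool_pos: [0.444, -0.0267, 0.1511]
eef_rot: [[-0.032, 0.999, 0.009], [0.999, 0.032, -0.001], [-0.001, 0.009, -1.0]]
wrist_force: [1.1, 0.1, 0.6]
opening: 0.0846
finger_force: 0.0
```

```bash
python3 -m pendant '[{"jaw":-1,"linear":[181,7,5],"twist":0},{"jaw":-1,"linear":[181,7,5],"twist":0},{"jaw":-1,"linear":[181,7,5],"twist":0},{"jaw":-1,"linear":[181,7,5],"twist":0},{"jaw":-1,"linear":[181,7,5],"twist":0},{"jaw":-1,"linear":[181,7,5],"twist":0},{"jaw":-1,"linear":[181,7,-10],"twist":0},{"jaw":-1,"linear":[181,7,-40],"twist":0},{"jaw":-1,"linear":[181,7,-70],"twist":0},{"jaw":-1,"linear":[181,7,-90],"twist":0},{"jaw":-1,"linear":[181,7,-104],"twist":0},{"jaw":-1,"linear":[181,7,-104],"twist":0},{"jaw":-1,"linear":[181,7,-104],"twist":0},{"jaw":-1,"linear":[181,7,-104],"twist":0}]'
python3 -m pendant '[{"jaw":1,"linear":[0,0,0],"twist":0},{"jaw":1,"linear":[0,0,0],"twist":0},{"jaw":1,"linear":[0,0,0],"twist":0},{"jaw":1,"linear":[0,0,0],"twist":0},{"jaw":1,"linear":[0,0,0],"twist":0},{"jaw":1,"linear":[0,0,0],"twist":0},{"jaw":1,"linear":[0,0,0],"twist":0},{"jaw":1,"linear":[0,0,0],"twist":0},{"jaw":1,"linear":[0,0,0],"twist":0},{"jaw":1,"linear":[0,0,0],"twist":0}]' 15
python3 -c "
from h import *
wrist('g3')"
```

```text
time: 14.02
tool_pos: [0.622, -0.02, 0.043]
eef_rot: [[-0.032, 0.999, 0.002], [0.999, 0.032, 0.0], [0.0, 0.002, -1.0]]
wrist_force: [0.4, -0.0, -0.3]
opening: 0.0879
finger_force: 0.0
time: 14.85
tool_pos: [0.6213, -0.0201, 0.0416]
eef_rot: [[-0.032, 0.999, -0.0], [0.999, 0.032, 0.0], [0.0, -0.0, -1.0]]
wrist_force: [-0.1, -0.1, -0.4]
opening: 0.0336
finger_force: 14.7
```

View pics/g3.png

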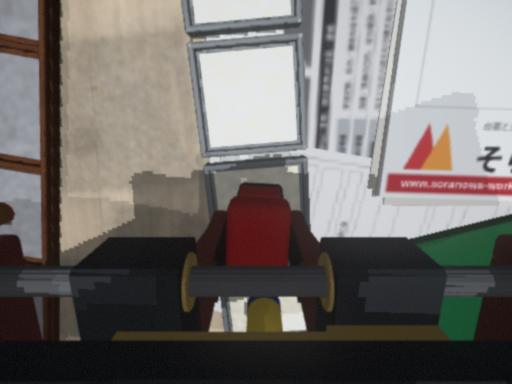

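The stamp's grip block is between the pads (cols 225–292), opening 33.6 mm. Moving it to P2.

```bash
python3 -m pendant '[{"jaw":1,"linear":[0,0,25],"twist":0},{"jaw":1,"linear":[0,0,55],"twist":0},{"jaw":1,"linear":[0,0,90],"twist":0},{"jaw":1,"linear":[-20,8,100],"twist":-0.05},{"jaw":1,"linear":[-50,20,100],"twist":-0.1},{"jaw":1,"linear":[-80,32,100],"twist":-0.15},{"jaw":1,"linear":[-110,44,100],"twist":-0.15},{"jaw":1,"linear":[-140,55,100],"twist":-0.15},{"jaw":1,"linear":[-160,63,100],"twist":-0.15},{"jaw":1,"linear":[-171,67,100],"twist":-0.15},{"jaw":1,"linear":[-171,67,90],"twist":-0.15},{"jaw":1,"linear":[-171,67,65],"twist":-0.15},{"jaw":1,"linear":[-171,67,40],"twist":-0.15},{"jaw":1,"linear":[-171,67,25],"twist":-0.15},{"jaw":1,"linear":[-171,67,15],"twist":-0.15},{"jaw":1,"linear":[-171,67,10],"twist":-0.15},{"jaw":1,"linear":[-171,67,5],"twist":-0.15},{"jaw":1,"linear":[-171,67,1],"twist":-0.15},{"jaw":1,"linear":[-171,67,0],"twist":-0.15},{"jaw":1,"linear":[-171,67,0],"twist":-0.15}]'
python3 -m pendant '[{"jaw":1,"linear":[0,0,0],"twist":0},{"jaw":1,"linear":[0,0,0],"twist":0},{"jaw":-1,"linear":[0,0,0],"twist":0},{"jaw":-1,"linear":[0,0,0],"twist":0},{"jaw":-1,"linear":[0,0,0],"twist":0},{"jaw":-1,"linear":[0,0,0],"twist":0},{"jaw":-1,"linear":[0,0,0],"twist":0},{"jaw":-1,"linear":[0,0,0],"twist":0},{"jaw":-1,"linear":[0,0,15],"twist":0},{"jaw":-1,"linear":[0,0,45],"twist":0},{"jaw":-1,"linear":[0,0,80],"twist":0},{"jaw":-1,"linear":[0,0,115],"twist":0},{"jaw":-1,"linear":[0,0,115],"twist":0}]'
python3 - <<'E'
from h import *
c=cams.snapshot('scene');cv2.imwrite('pics/s2.png',cv2.resize(c['color'][150:320,140:360],None,fx=3,fy=3))
E
```

```text
time: 16.57
tool_pos: [0.4508, 0.0468, 0.0419]
eef_rot: [[0.118, 0.993, 0.001], [0.993, -0.118, 0.0], [0.0, 0.001, -1.0]]
wrist_force: [-0.1, 0.2, -0.0]
opening: 0.0336
finger_force: 14.7
time: 17.65
tool_pos: [0.4539, 0.0479, 0.1622]
eef_rot: [[0.118, 0.993, 0.009], [0.993, -0.118, 0.001], [0.002, 0.009, -1.0]]
wrist_force: [1.8, -0.2, 0.0]
opening: 0.0878
finger_force: 0.0
```

View pics/s2.png

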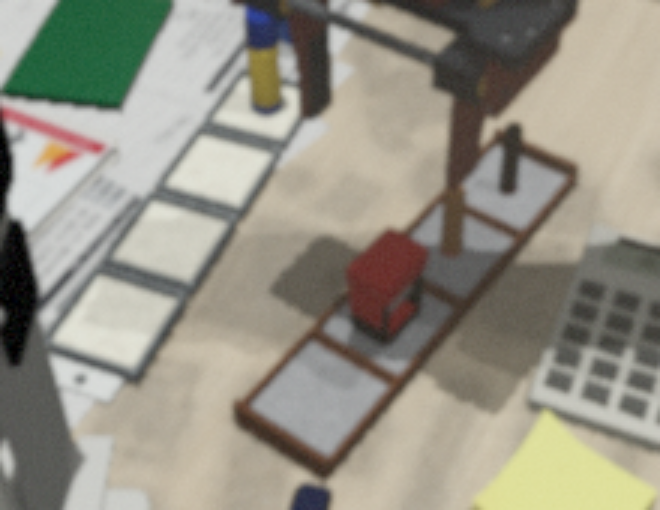

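Stamp (388,290) and brown seal (453,222) stand upright in places 2 and 3. Last, the glue stick.

```bash
python3 -m pendant '[{"jaw":-1,"linear":[179,-144,10],"twist":0},{"jaw":-1,"linear":[179,-144,10],"twist":0},{"jaw":-1,"linear":[179,-144,10],"twist":0},{"jaw":-1,"linear":[179,-144,10],"twist":0},{"jaw":-1,"linear":[179,-144,10],"twist":0},{"jaw":-1,"linear":[179,-144,10],"twist":0},{"jaw":-1,"linear":[179,-144,10],"twist":0},{"jaw":-1,"linear":[179,-144,0],"twist":0},{"jaw":-1,"linear":[179,-144,-30],"twist":0},{"jaw":-1,"linear":[179,-144,-60],"twist":0},{"jaw":-1,"linear":[179,-144,-90],"twist":0},{"jaw":-1,"linear":[179,-144,-110],"twist":0},{"jaw":-1,"linear":[179,-144,-121],"twist":0},{"jaw":-1,"linear":[179,-144,-121],"twist":0},{"jaw":-1,"linear":[179,-144,-121],"twist":0},{"jaw":-1,"linear":[179,-144,-121],"twist":0}]'
python3 -m pendant '[{"jaw":1,"linear":[0,0,0],"twist":0},{"jaw":1,"linear":[0,0,0],"twist":0},{"jaw":1,"linear":[0,0,0],"twist":0},{"jaw":1,"linear":[0,0,0],"twist":0},{"jaw":1,"linear":[0,0,0],"twist":0},{"jaw":1,"linear":[0,0,0],"twist":0},{"jaw":1,"linear":[0,0,0],"twist":0},{"jaw":1,"linear":[0,0,0],"twist":0},{"jaw":1,"linear":[0,0,0],"twist":0},{"jaw":1,"linear":[0,0,0],"twist":0}]' 12
python3 -m pendant '[{"jaw":1,"linear":[0,0,30],"twist":0},{"jaw":1,"linear":[0,0,65],"twist":0},{"jaw":1,"linear":[0,0,95],"twist":0},{"jaw":1,"linear":[-10,13,100],"twist":0},{"jaw":1,"linear":[-30,40,100],"twist":0},{"jaw":1,"linear":[-52,67,100],"twist":0},{"jaw":1,"linear":[-73,94,100],"twist":0},{"jaw":1,"linear":[-94,121,100],"twist":0},{"jaw":1,"linear":[-115,148,100],"twist":0},{"jaw":1,"linear":[-136,175,100],"twist":0},{"jaw":1,"linear":[-155,200,100],"twist":0},{"jaw":1,"linear":[-165,213,100],"twist":0},{"jaw":1,"linear":[-168,217,100],"twist":0},{"jaw":1,"linear":[-168,217,85],"twist":0},{"jaw":1,"linear":[-168,217,55],"twist":0},{"jaw":1,"linear":[-168,217,30],"twist":0},{"jaw":1,"linear":[-168,217,15],"twist":0},{"jaw":1,"linear":[-168,217,10],"twist":0},{"jaw":1,"linear":[-168,217,10],"twist":0},{"jaw":1,"linear":[-168,217,10],"twist":0}]'
python3 -c "
from h import *
wrist('p4')"
```

```text
time: 19.03
tool_pos: [0.63, -0.0966, 0.0369]
eef_rot: [[0.117, 0.993, 0.002], [0.993, -0.117, 0.0], [0.0, 0.002, -1.0]]
wrist_force: [0.8, 0.7, -0.2]
opening: 0.0879
finger_force: 0.0
time: 19.87
tool_pos: [0.6293, -0.0972, 0.0356]
eef_rot: [[0.118, 0.993, -0.0], [0.993, -0.118, 0.0], [0.0, -0.0, -1.0]]
wrist_force: [-0.6, 0.2, -0.1]
opening: 0.0261
finger_force: 12.0
time: 21.53
tool_pos: [0.462, 0.1196, 0.0461]
eef_rot: [[0.118, 0.993, 0.0], [0.993, -0.118, 0.0], [0.0, 0.0, -1.0]]
wrist_force: [-0.0, 0.3, -0.5]
opening: 0.0261
finger_force: 12.0
```

View pics/p4.png

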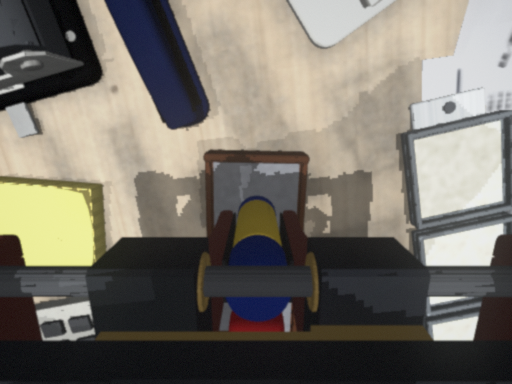

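The glue stick hangs in place 1 (cols 232–285, between the lips at 208 and 305). Lower, release, then lift and back away toward the open side.

```bash
python3 -m pendant '[{"jaw":1,"linear":[0,0,-5],"twist":0},{"jaw":1,"linear":[0,0,-9],"twist":0},{"jaw":1,"linear":[0,0,-10],"twist":0},{"jaw":1,"linear":[0,0,-10],"twist":0},{"jaw":1,"linear":[0,0,-10],"twist":0},{"jaw":-1,"linear":[0,0,-10],"twist":0},{"jaw":-1,"linear":[0,0,-10],"twist":0},{"jaw":-1,"linear":[0,0,-10],"twist":0},{"jaw":-1,"linear":[0,0,-10],"twist":0},{"jaw":-1,"linear":[0,0,-10],"twist":0},{"jaw":-1,"linear":[0,0,-10],"twist":0},{"jaw":-1,"linear":[0,0,5],"twist":0},{"jaw":-1,"linear":[0,0,35],"twist":0},{"jaw":-1,"linear":[0,0,75],"twist":0},{"jaw":-1,"linear":[0,0,115],"twist":0},{"jaw":-1,"linear":[0,0,150],"twist":0},{"jaw":-1,"linear":[0,0,190],"twist":0},{"jaw":-1,"linear":[0,0,200],"twist":0}]'
python3 -m pendant '[{"jaw":-1,"linear":[160,0,40],"twist":0},{"jaw":-1,"linear":[160,0,40],"twist":0},{"jaw":-1,"linear":[160,0,40],"twist":0},{"jaw":-1,"linear":[160,0,40],"twist":0},{"jaw":-1,"linear":[160,0,40],"twist":0},{"jaw":-1,"linear":[160,0,40],"twist":0},{"jaw":-1,"linear":[160,0,40],"twist":0},{"jaw":-1,"linear":[160,0,40],"twist":0}]'
python3 - <<'E'
from h import *
c=cams.snapshot('scene');a=cv2.resize(c['color'][150:320,140:360],None,fx=2,fy=2)
t=wrist();b=cv2.resize(t['color'],(436,340))
k=cams.snapshot('top')
P={'glue':(.461,.121,.102),'stamp':(.450,.047,.07),'brown':(.440,-.027,.066),'black':(.429,-.101,.07)}
for n,p in P.items():
    o=[]
    for z in(p[2],.01):
        q=np.array(t['R'])@[p[0],p[1],z]+t['t'];u=(t['fx']*q[0]/q[2]+t['cx'])*436/512,(t['fy']*q[1]/q[2]+t['cy'])*340/384
        cv2.drawMarker(b,(int(u[0]),int(u[1])),(0,255,0),0,6)
        q=np.array(c['R'])@[p[0],p[1],z]+c['t'];u=(c['fx']*q[0]/q[2]+c['cx']-140)*2,(c['fy']*q[1]/q[2]+c['cy']-150)*2
        cv2.drawMarker(a,(int(u[0]),int(u[1])),(0,255,0),0,8)
cv2.imwrite('pics/final.png',np.vstack([a[:, :436] if a.shape[1]>=436 else a,]))
h=np.hstack([a,b])[:, :];h=cv2.resize(h,(798,int(h.shape[0]*798/h.shape[1])));cv2.imwrite('pics/final.png',h)
E
```

```text
time: 23.08
tool_pos: [0.4637, 0.1212, 0.2514]
eef_rot: [[0.118, 0.993, 0.008], [0.993, -0.118, 0.002], [0.003, 0.008, -1.0]]
wrist_force: [0.9, 0.6, 0.1]
opening: 0.0876
finger_force: 0.0
time: 23.75
tool_pos: [0.6198, 0.1201, 0.2851]
eef_rot: [[0.116, 0.993, -0.001], [0.993, -0.116, -0.001], [-0.001, -0.001, -1.0]]
wrist_force: [0.5, -0.0, 0.3]
opening: 0.0878
finger_force: 0.0
```

View pics/final.png

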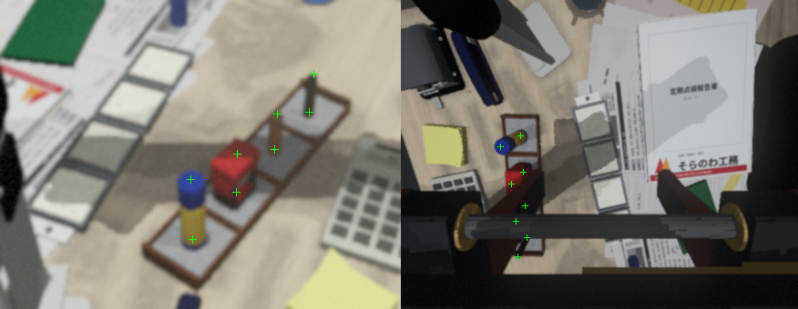

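All four stand upright, with tops and feet on the green markers for their place middles: glue (191,210), stamp (236,172), brown (275,130), black (311,93). The gripper is clear, so I hand in.

```bash
python3 -m pendant '[{"jaw":-1,"linear":[0,0,0],"twist":0},{"jaw":-1,"linear":[0,0,0],"twist":0},{"jaw":-1,"linear":[0,0,0],"twist":0}]'; python3 -c "
from bench import ticket;print(ticket.close_job())"
```

```text
time: 24.15
tool_pos: [0.6211, 0.1197, 0.2858]
eef_rot: [[0.118, 0.993, 0.0], [0.993, -0.118, -0.0], [-0.0, 0.0, -1.0]]
wrist_force: [-0.2, -0.1, -0.5]
opening: 0.0877
finger_force: 0.0
the job is handed in; nothing more can be done
None
```

The job was handed in at about 24 s: from left to right, the glue stick, stamp, brown seal and black seal stand upright at the middles of their rack places (reverse order) in the last camera check; no verdict was returned.

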